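# Take a bun from the desk snack box with the tongs

### The job

Keep the keyboard clean: first fold the half-open lid of the snack box until it stands straight up, and leave it so. Then pick up the spring tongs by their arms, close their tips on the round bun in the box (never touching the bun with the gripper) and lift it out, at least 15 cm above the desk, leaving the square shortbread and everything else where it is. Finish while still holding: the gripper squeezing the tongs, the tongs holding the bun steady in the air, nothing put down.

Things in the scene. Friction and masses are not known exactly. Their poses are not given: they have to be found in the camera images.
- box: white plastic snack box, open on top, fixed to the desk: 110 mm (its x) by 230 mm (its y) by 34 mm high, walls and floor 5 mm thick. Origin at the centre of its underside; x points to the hinged long side (within 0.3 rad of straight away from the robot), z up. Bun and shortbread stand on its floor side by side along its y, about 104 mm apart; which is on which side varies.
- lid (a joint): angle of the box's lid in rad: 0 shut on the rim, 1.571 straight up, 1.95 the stop leaning back. White panel 110 x 230 x 6 mm, hinged along the box's far (+x) rim. Starts half open (0.8 to 1.2), free edge leaning over the box. The hinge is stiff (0.13 N m): the lid stays where it is left and moves with 1 to 3 N at the free edge along its arc about the hinge.
- lid_hinge (a point): middle of the hinge line, on the box's far rim: box frame (55, 0, 34.5) mm. The axis runs along the box's y. The lid's inner face passes through this line.
- lid_edge (a point): middle of the lid's free edge, on its inner face, 110 mm from the hinge; it moves with the lid.
- tongs: steel spring tongs, 0.09 kg (balanced at the grip point), 190 mm long, standing on two tips and a heel at the back; two arms that open sideways, along the tongs' y. Origin on the desk straight below the grip point, on the centre line; x points to the tips (within 0.5 rad of straight away from the robot), z up. The arms pivot 90 mm behind the origin.
- tongs_grip (a point): where to grip the tongs: from above, fingers outside both arms, closing along the tongs' y. On the centre line, 60 mm above the origin. Each arm is an upright strip 4 mm thick, 18 mm tall (51 to 69 mm high), straight to 40 mm ahead of here, then sloping down to its tip. About 60 mm over the outside of both arms at rest, 46 mm when closed on the bun.
- tongs_tips (a point): point midway between the two tips: 75 mm ahead of the tongs' origin, 12 mm above the tips' undersides; the thing to be picked belongs here. Each tip is an upright paddle 22 mm long, 24 mm tall, 4 mm thick. They stand about 62 mm apart inside at rest; each mm of squeeze at the grip brings them 1.8 mm nearer.
- tong_left (a joint): closing angle of each tongs arm in rad: 0 at rest (tips open), about 0.075 with the tips on the bun, 0.18 fully closed. Both arms move alike about the centre line. The spring is preloaded: the arms give at about 7 N at the grip and take 9 N on the bun, so a squeeze of a few mm (to about 54 mm) carries the tongs with the tips still open. A grip of 30 to 50 N then closes them and holds the bun.
- bun: small round brown bun, 38 mm across, 27 mm high with a domed top and upright sides from 4 to 17 mm, about 30 g. Origin at the centre of its underside, standing on the box's floor (5 mm above the desk).
- shortbread: square brown shortbread, 36 x 36 x 18 mm, beside the bun in the box; to be left alone. Origin at the centre of its underside.
- mug: white mug, 80 mm across, 90 mm high, handle at its +y; origin at the centre of its underside; bystander beyond the box.
- mouse: black computer mouse, 105 x 60 x 35 mm; origin at the centre of its underside; bystander on the robot's side.
- remote: black remote control, 45 x 140 x 16 mm; origin at the centre of its underside; bystander at the right edge of the work.
Mind the look-alikes: they are no part of the job. What is meant by the tongs is not purple, and is the smaller of those in its own colour.

How it is judged:
On the way, in this order (a step that is already met when the one before it is completed fails the run):
1. the lid stands upright (value of joint lid between 1.36 and 1.78 rad), for 0.3 s.
2. the tongs are lifted in the gripper, still empty (height (world z) of tongs above 0.03 m and contact force between the fingers and tongs above 1 N and contact force between tongs and bun below 0.05 N), for 0.2 s.
3. the bun is lifted out of the box by the tongs (height (world z) of bun above 0.08 m and contact force between tongs and bun above 0.5 N and contact force between the fingers and tongs above 1 N and contact force between the fingers and bun below 0.05 N and contact force between bun and box below 0.05 N), for 0.2 s.
At the end, for the whole second after the job is handed in: the bun's underside is more than 14 cm above the desk, squeezed by the tongs (over 0.5 N) and at rest, the tongs held by the gripper (over 1 N) and nothing else touching the bun; the lid is within 12 degrees of upright; shortbread, mug, mouse and remote within 3 cm of where they started (all of step 1 and height (world z) of bun above 0.14 m and height (world z) of tongs above 0.08 m and contact force between tongs and bun above 0.5 N and contact force between the fingers and tongs above 1 N and contact force between the fingers and bun below 0.05 N and contact force between bun and box below 0.05 N and linear speed of bun below 0.03 m/s and contact force between bun and shortbread below 0.05 N and contact force between bun and mug below 0.05 N and contact force between bun and mouse below 0.05 N and contact force between bun and remote below 0.05 N and distance of each of shortbread, mug, mouse, remote from where it was at the start of the episode below 0.03 m); the arm keeps its last pose, push and grip.
It fails at once if the gripper touches the bun (contact force between the fingers and bun above 0.3 N).
It fails at once if the shortbread is knocked about (distance of shortbread from where it was at the start of the episode above 0.04 m).
It fails at once if the mug is knocked about (distance of mug from where it was at the start of the episode above 0.04 m).
It fails at once if the mouse is knocked about (distance of mouse from where it was at the start of the episode above 0.04 m).
It fails at once if the remote is knocked about (distance of remote from where it was at the start of the episode above 0.04 m).
It also fails if it takes over 58 s, if anything falls off the work surface, if the arm or the gripper's body presses on something with over 40 N, if the wrist force passes 120 N, or if a joint passes its speed limit or range.

### The arm

A 7-joint arm with a two-finger parallel gripper is mounted at the origin on the work surface. World frame = base frame: x ahead of the robot, y to its left, z up, the work surface at z = 0. Lengths are in m, angles in rad, forces in N, time in s.
With the tool pointing down it reaches from about 0.425 to 0.875 m from the base axis. Payload 4.7 kg.
Tool frame: the origin (TCP) lies between the finger pads; the fingertips stand 22 mm ahead of it and the grasp point (between the pads) lies 3 mm ahead of it; z points along the fingers, y is the line along which they close (so a half turn about z gives the same grasp; the last joint's range is limited). The gripper opens to 87 mm and grips with 3 to 60 N. Pads are 19 mm wide; open, the fingers measure 117 mm over their backs; the gripper's body (75 mm by 190 mm) begins 51 mm behind the grasp point.
Start: joints at [1.29, 0.321, -0.07, 1.45, 0.023, 1.371, -0.057], TCP at [0.189, -0.622, 0.208] pointing down, gripper open.
Joint ranges: [-2.86, 2.86], [-0.3, 2.09], [-1.38, 1.24], [0.06, 2.45], [-1.56, 4.7], [0.09, 2.05], [-2.69, 2.69]. Speed limits (rad/s): [2.57, 2.57, 3.14, 3.14, 3.14, 3.14, 3.14].

### API

Orientations are given as a rotation vector (axis times angle).
In Python, from bench import ctrl gives the robot as it stands. The module is installed in compiled form; this text tells all that it offers.
- The arm moves only by the tool send_rows, never from a script. Its argument "motion" is a list of rows, each an object with "claw": the opening, from -1 (shut) to 1 (fully open); "slide": the shift along the tool's x, y, z in mm, a list of three; "delta_rot": the turn, a rotation vector about the tool's x, y, z in rad, a list of three. In form: [{"claw": claw, "slide": [x, y, z], "delta_rot": [ax, ay, az]}, ...]. A call has 1 to 5 rows; each row is the pose to reach, as a shift and turn from the pose commanded when the call began, along the tool's axes at that moment; what a row does not reach only later rows make up. A row lasts 1/10 s, in which the tool goes at most 50 mm and 8.59 degrees, less where a joint would pass 70% of its speed; a pose out of reach is approached as far as the arm can. A call with a gripper value outside its range is refused whole. The fingers move at their own pace and stop on an object; "grip_force" is the grip in N (left out, the last holds). Time passes only in rows, so rows that repeat a pose let the fingers close. It gives the time, the measured TCP pose, the force, the opening and the grip force at its end, in the units of the state.
- ctrl.get_state(): the state, without advancing time (a new reading comes with each control period).
- ctrl.get_image(name): name is "side" or "top"; returns a dict with "color" (420x560x3 uint8, blue, green, red), "fx", "fy", "cx", "cy" (pixels), "pose" (4x4, takes a point from camera to world coordinates). Camera axes: x right, y down, z forward; pixel columns grow to the right and rows downward; lengths in m; the calibration is good to about 2 mm. A picture is of the moment at which its call begins. There is no depth.
- ctrl.close_job(): hands the job in; it is judged then, once.
The state is a dict: "time": time; "joint_positions": joint angles; "qd": joint speeds; "joint_torque": joint torques, N m; "position": TCP position; "tool_rot": TCP orientation; "ft_force": force on the tool from outside, world axes, zero at the start; "torque": the same for the moment, N m; "grip_width": opening from 0.0 (shut) to 1.0 (fully open); "grip_force": force on a finger pad.
Only numpy, scipy, OpenCV 4.12 (cv2) and the standard library are available. Lean on these libraries where they do the work, as an engineer would, in place of code of your own. Each camera call takes 0.05 s, during which the arm holds its last target. There are 200 camera calls.

## Working session

There is one attempt and no reset: what is moved stays moved. The work goes in short steps, Python scripts to look and compute and a tool call to move; the robot and the scene stay as the last step left them, time stands still between calls to the robot, and variables do not carry over. Pictures are saved under pics/ and viewed, at most 10 in all, crops included, and the job is handed in when it is done.

Besides the shell and the picture viewer there is one more tool, called after "Emit:" as a command line: name --argument value ..., lists and objects as JSON in quotes. send_rows: Moves the arm, as the interface text tells. Its arguments: {"type":"object","properties":{"motion":{"type":"array","items":{"type":"object","properties":{"claw":{"type":"number"},"slide":{"type":"array","items":{"type":"number"}},"delta_rot":{"type":"array","items":{"type":"number"}}}}},"grip_force":{"type":"number"}},"required":["motion"]}

```bash
mkdir -p pics; cat > h.py <<'E'
import numpy as np, cv2, json
from bench import ctrl
from scipy.spatial.transform import Rotation as R
def snap(n,f):
    d=ctrl.get_image(n); cv2.imwrite(f'pics/{f}.png',d['color'])
    np.savez(f'{f}.npz',**d); return d
def ray(d,u,v):
    P=np.array(d['pose']);r=P[:3,:3]@np.array([(u-float(d['cx']))/float(d['fx']),(v-float(d['cy']))/float(d['fy']),1.]);return P[:3,3],r
def atz(d,u,v,z):
    o,r=ray(d,u,v);return o+r*(z-o[2])/r[2]
def proj(d,p):
    P=np.array(d['pose']);c=P[:3,:3].T@(np.array(p)-P[:3,3]);return np.array([d['fx']*c[0]/c[2]+d['cx'],d['fy']*c[1]/c[2]+d['cy']])
def tri(d1,p1,d2,p2):
    o1,r1=ray(d1,*p1);o2,r2=ray(d2,*p2);s=np.linalg.lstsq(np.c_[r1,-r2],o2-o1,rcond=None)[0]
    a=o1+r1*s[0];b=o2+r2*s[1];return (a+b)/2,np.linalg.norm(a-b)
def delta(p,rotz=None,rv=None):
    s=ctrl.get_state();T=R.from_rotvec(s['tool_rot']);print('shift mm',np.round(T.inv().apply(np.array(p)-s['position'])*1000,1))
E
python3 - <<'E'
from h import *
a=snap('top','t0');b=snap('side','s0')
for d in(a,b):print(d['fx'],d['cx'],d['cy'],np.round(d['pose'],3))
s=ctrl.get_state();print(s);print(R.from_rotvec(s['tool_rot']).as_matrix().round(3))
E
```

```text
382.27368227095184 275.642818190881 212.16969265230708 [[ 0.059 -0.972  0.228  0.391]
 [-0.998 -0.056  0.018 -0.092]
 [-0.004 -0.228 -0.974  1.073]
 [ 0.     0.     0.     1.   ]]
421.95052292640133 279.64935457321036 203.49832698525935 [[-0.839 -0.297  0.456  0.159]
 [-0.544  0.443 -0.713  0.595]
 [ 0.01  -0.846 -0.533  0.573]
 [ 0.     0.     0.     1.   ]]
{'time': 0.1, 'joint_positions': array([ 1.29009549,  0.32175418, -0.07007977,  1.45153017,  0.0225881 ,
        1.37082987, -0.05688264]), 'qd': array([-1.96266387e-04, -1.33693385e-03, -9.03614149e-05, -1.74282748e-03,
        2.04114355e-04,  7.17491214e-04, -1.50857783e-03]), 'joint_torque': array([-1.17961426e-04, -4.92572021e+01, -4.05913275e-01, -3.13397563e+01,
       -6.43356121e-02,  3.95174848e-02,  6.47553725e-05]), 'position': array([ 0.18865842, -0.62147336,  0.2068789 ]), 'tool_rot': array([-3.10583381e+00, -4.61205542e-01,  5.29534934e-04]), 'ft_force': array([ 0.44714684,  0.90646338, -0.09054812]), 'torque': array([-0.01564759,  0.03845783, -0.05630424]), 'grip_force': 0.0, 'grip_width': 0.9934878981112294}
[[ 0.957  0.291 -0.001]
 [ 0.291 -0.957  0.002]
 [-0.    -0.002 -1.   ]]
```

View pics/t0.png

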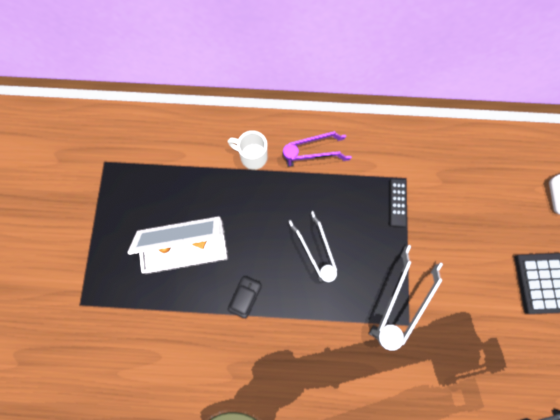

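View pics/s0.png

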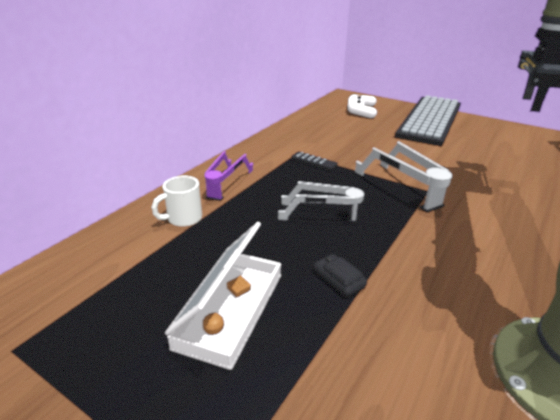

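Three things could pass for the tongs in the top view: the purple ones at (315,150), the large grey ones at (405,300) and the small grey ones at (315,247). I'm choosing the small grey ones. The bun is at about (165,250) and the shortbread at (201,245). In the side view the bun is at (213,323). Next are close crops.

```bash
python3 -c "
import cv2
a=cv2.imread('pics/t0.png')[200:300,120:350];cv2.imwrite('pics/tc.png',cv2.resize(a,None,fx=3.4,fy=3.4,interpolation=cv2.INTER_CUBIC))
b=cv2.imread('pics/s0.png')[170:370,160:380];cv2.imwrite('pics/sc.png',cv2.resize(b,None,fx=3,fy=3,interpolation=cv2.INTER_CUBIC))"
```

```text
(no output)
```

View pics/tc.png

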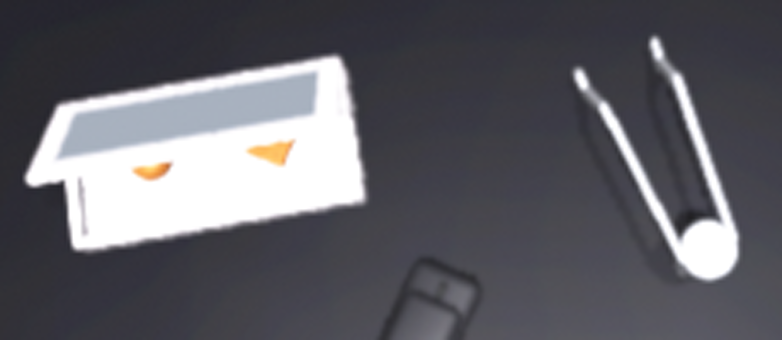

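View pics/sc.png

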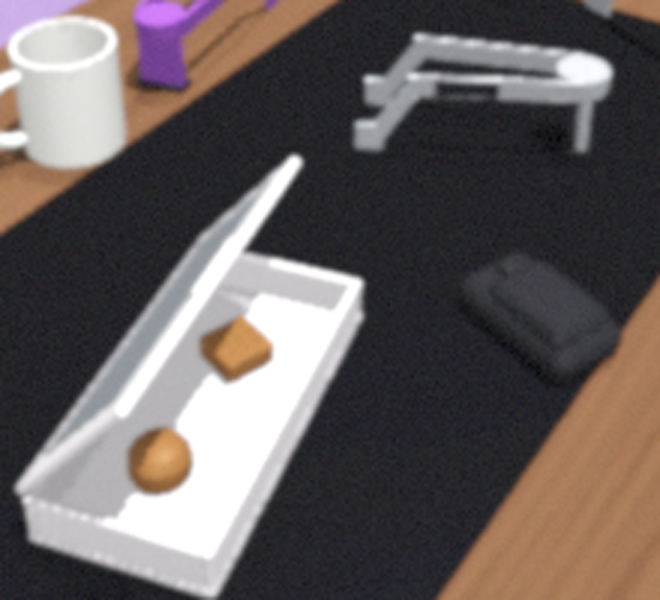

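The crops confirm the choice: small grey tongs with their elbows at crop (607,108) and (682,78), and the disk at (708,250). The bun is on the left (+y) side and the shortbread on the right. Next I fit the poses.

```bash
cat > fit.py <<'E'
from h import *
from scipy.optimize import least_squares
t=np.load('t0.npz');s=np.load('s0.npz')
T=lambda u,v:(t,(u/3.4+120,v/3.4+200)); S=lambda u,v:(s,(u/3+160,v/3+170))
def w(p,q):
    c,n=np.cos(p[2]),np.sin(p[2]);return np.array([p[0]+c*q[0]-n*q[1],p[1]+n*q[0]+c*q[1],q[2]])
def lidp(a,y,r=.11,off=0): return (.055-r*np.cos(a)+off*np.sin(a)*1, y, .0345+r*np.sin(a)+off*np.cos(a))
B=[(S(212,597),(-.055,.115,0)),(S(362,283),(-.055,-.115,.034)),(S(362,318),(-.055,-.115,0)),(S(218,555),(-.055,.115,.034)),
(S(30,540),(.055,.115,0)),(T(78,250),(-.055,.115,.01)),(T(366,202),(-.055,-.115,0))]
L=[(S(300,160),-.115),(S(125,413),.115),(T(30,185),.115)]
def f(p): return np.r_[[proj(d,w(p,q))-px for (d,px),q in B]+[proj(d,w(p,lidp(p[3],y,off=.003)))-px for (d,px),y in L]].ravel()
r=least_squares(f,[.55,.2,0,1.],loss='soft_l1');print('box',r.x.round(4));print(f(r.x).reshape(-1,2).round(1).tolist())
bp=r.x
for n,px,z in(('bun',(159,462),.018),('short',(236,352),.014)):
    p=atz(*[S(*px)[0],*S(*px)[1]],z);c,n2=np.cos(bp[2]),np.sin(bp[2]);d=p-[bp[0],bp[1],0];print(n,p.round(4),'box',(c*d[0]+n2*d[1]).round(4),(-n2*d[0]+c*d[1]).round(4))
print('hinge',w(bp,(.055,0,.0345)).round(4),'edge',w(bp,lidp(bp[3],0)).round(4))
G=[(T(607,108),(.04,.031,.069)),(T(682,78),(.04,-.031,.069)),(T(708,250),(-.09,0,.069)),(T(577,70),(.086,.034,.024)),(T(654,40),(.086,-.034,.024)),
(S(354,150),(.086,.035,0)),(S(365,102),(.086,-.031,0)),(S(585,68),(-.09,0,.069)),(S(412,76),(.04,.031,.069)),(S(420,37),(.04,-.031,.069))]
def g(p): return np.r_[[proj(d,w(p,q))-px for (d,px),q in G]].ravel()
r=least_squares(g,[.5,-.2,0],loss='soft_l1');print('tongs',r.x.round(4));print(g(r.x).reshape(-1,2).round(1).tolist())
print('tips',w(r.x,(.075,0,.012)).round(4))
E
python3 fit.py
```

```text
box [0.5262 0.1808 0.2358 0.8639]
[[1.2, 0.5], [0.1, -1.5], [-0.1, -0.0], [-2.0, 0.3], [0.7, -0.3], [0.9, -0.4], [-0.9, -0.6], [0.7, -0.7], [0.1, 0.5], [-1.6, -0.7]]
bun [0.519  0.2372 0.018 ] box 0.0062 0.0565
short [0.5399 0.1396 0.014 ] box 0.0037 -0.0433
hinge [0.5796 0.1936 0.0345] edge [0.5102 0.1769 0.1181]
tongs [ 0.5523 -0.1811  0.44  ]
[[-0.8, 0.1], [-1.5, 0.4], [-0.3, -0.4], [-0.1, -0.5], [-0.4, -0.5], [0.3, -1.6], [0.2, -0.0], [-0.2, -0.5], [1.1, -0.8], [0.9, -0.7]]
tips [ 0.6202 -0.1491  0.012 ]
```

Emit:
send_rows --motion '[{"claw": -1, "slide": [41, -26, 0], "delta_rot": [0, 0, 0]}, {"claw": -1, "slide": [82, -53, 0], "delta_rot": [0, 0, 0]}, {"claw": -1, "slide": [122, -79, 0], "delta_rot": [0, 0, 0]}, {"claw": -1, "slide": [163, -106, 0], "delta_rot": [0, 0, 0]}, {"claw": -1, "slide": [203, -132, 0], "delta_rot": [0, 0, 0]}]' --grip_force 20

```text
time: 0.6
position: [0.3456, -0.4347, 0.2075]
tool_rot: [-3.107, -0.461, 0.0]
ft_force: [0.3, 0.3, 0.1]
grip_width: 0.631
grip_force: 0.0
```

Emit:
send_rows --motion '[{"claw": -1, "slide": [41, -26, 0], "delta_rot": [0, 0, 0]}, {"claw": -1, "slide": [82, -53, 0], "delta_rot": [0, 0, 0]}, {"claw": -1, "slide": [122, -79, 0], "delta_rot": [0, 0, 0.02]}, {"claw": -1, "slide": [163, -106, 0], "delta_rot": [0, 0, 0.04]}, {"claw": -1, "slide": [203, -132, 0], "delta_rot": [0, 0, 0.059]}]'

```text
time: 1.1
position: [0.5014, -0.2495, 0.2076]
tool_rot: [3.12, 0.368, -0.001]
ft_force: [0.6, -0.5, 0.3]
grip_width: 0.168
grip_force: 0.0
```

```bash
cat > go.py <<'E'
from h import *
import sys
# target xyz from argv, yaw -> shift in tool axes
x,y,z,yaw=map(float,sys.argv[1:5]);s=ctrl.get_state();T=R.from_rotvec(s['tool_rot'])
tgt=R.from_euler('z',yaw)*R.from_euler('x',np.pi)
print('t',s['time'],'pos',np.round(s['position'],4),'w',s['grip_width'],'F',np.round(s['ft_force'],1),'q',np.round(s['joint_positions'],2))
print('shift',(T.inv().apply(np.array([x,y,z])-s['position'])*1000).round(1),'rot',(T.inv()*tgt).as_rotvec().round(3))
E
python3 - <<'E'
import numpy as np
c,s=np.cos(.2358),np.sin(.2358)
for q in((-.055,-.02),(.04,0)):print(.5262+c*q[0]-s*q[1],.1808+s*q[0]+c*q[1])
E
python3 go.py .4727 .168 .2 .2358
```

```text
0.47739439188108074 0.1485042941532085
0.5650931102303812 0.19014483689570974
t 1.1 pos [ 0.5014 -0.2495  0.2076] w 0.16777089119766694 F [ 0.6 -0.5  0.3] q [ 0.78  0.15 -0.4   1.67  0.06  1.33 -0.97]
shift [  69.3 -412.7    7.6] rot [-0.     0.    -0.001]
```

Emit:
send_rows --motion '[{"claw": -1, "slide": [13, -45, 0], "delta_rot": [0, 0, 0]}, {"claw": -1, "slide": [26, -90, 0], "delta_rot": [0, 0, 0]}, {"claw": -1, "slide": [39, -135, 0], "delta_rot": [0, 0, 0]}, {"claw": -1, "slide": [48, -180, 0], "delta_rot": [0, 0, 0]}, {"claw": -1, "slide": [52, -225, 0], "delta_rot": [0, 0, 0]}]'

```text
time: 1.6
position: [0.4983, -0.0183, 0.2075]
tool_rot: [-3.119, -0.371, 0.0]
ft_force: [1.1, -0.2, -0.7]
grip_width: 0.007
grip_force: 0.0
```

Emit:
send_rows --motion '[{"claw": -1, "slide": [3, -45, 0], "delta_rot": [0, 0, 0]}, {"claw": -1, "slide": [6, -90, 0], "delta_rot": [0, 0, 0]}, {"claw": -1, "slide": [9, -135, 0], "delta_rot": [0, 0, 0]}, {"claw": -1, "slide": [12, -180, 0], "delta_rot": [0, 0, 0]}, {"claw": -1, "slide": [12, -187, 0], "delta_rot": [0, 0, 0]}]'

```text
time: 2.1
position: [0.4643, 0.1708, 0.208]
tool_rot: [-3.116, -0.384, -0.0]
ft_force: [0.9, 1.0, 0.9]
grip_width: 0.005
grip_force: 0.0
```

```bash
python3 go.py .4679 .1666 .127 .2358
```

```text
t 2.1 pos [0.4643 0.1708 0.208 ] w 0.0052770152934643495 F [0.9 1.  0.9] q [ 0.37  0.02 -0.78  1.8   0.01  1.32 -1.73]
shift [ 2.4  5.2 81. ] rot [-0.002 -0.     0.01 ]
```

Emit:
send_rows --motion '[{"claw": -1, "slide": [0, 5, 30], "delta_rot": [0, 0, 0]}, {"claw": -1, "slide": [1, 5, 60], "delta_rot": [0, 0, 0]}, {"claw": -1, "slide": [2, 5, 81], "delta_rot": [0, 0, 0]}, {"claw": -1, "slide": [17, 5, 81], "delta_rot": [0, 0, 0]}, {"claw": -1, "slide": [32, 5, 81], "delta_rot": [0, 0, 0]}]'

```text
time: 2.6
position: [0.4984, 0.1657, 0.1255]
tool_rot: [3.119, 0.368, -0.004]
ft_force: [1.1, 0.3, 0.7]
grip_width: 0.004
grip_force: 0.0
```

Emit:
send_rows --motion '[{"claw": -1, "slide": [12, 0, 0], "delta_rot": [0, 0, 0]}, {"claw": -1, "slide": [24, 0, 0], "delta_rot": [0, 0, 0]}, {"claw": -1, "slide": [36, 0, 0], "delta_rot": [0, 0, 0]}, {"claw": -1, "slide": [48, 0, 0], "delta_rot": [0, 0, 0]}, {"claw": -1, "slide": [60, 0, 0], "delta_rot": [0, 0, 0]}]'

```text
time: 3.1
position: [0.5582, 0.1809, 0.1268]
tool_rot: [3.12, 0.369, 0.0]
ft_force: [0.5, 0.6, -0.1]
grip_width: 0.003
grip_force: 0.0
```

```bash
python3 -c "
import numpy as np
c,s=np.cos(.2358),np.sin(.2358)
print(.5262+c*.0455,.1808+s*.0455)"; python3 go.py .5705 .1914 .127 .2358; python3 - <<'E'
from h import *
d=snap('side','s1');c=d['color'][170:390,140:360];cv2.imwrite('pics/s1c.png',cv2.resize(c,None,fx=2.7,fy=2.7,interpolation=cv2.INTER_CUBIC))
E
```

```text
0.5704409128870586 0.19142975196886983
t 3.1 pos [0.5582 0.1809 0.1268] w 0.0029889890798487006 F [ 0.5  0.6 -0.1] q [ 0.27  0.33 -0.75  1.7   0.23  1.21 -1.87]
shift [14.4 -7.3 -0.2] rot [ 0. -0. -0.]
```

View pics/s1c.png

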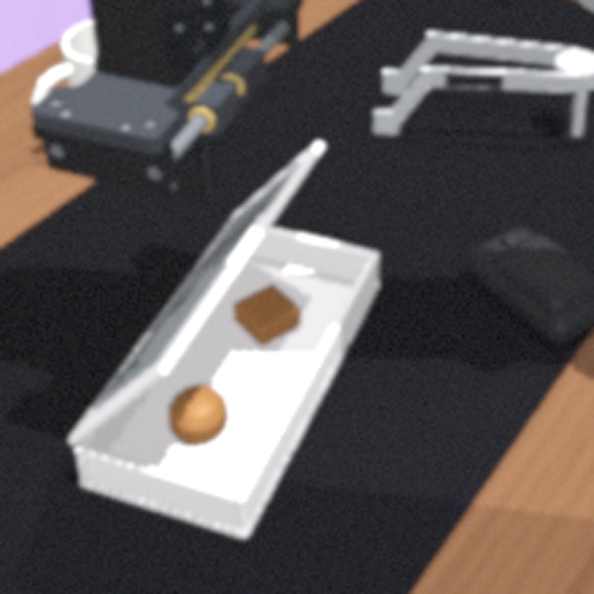

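```bash
python3 - <<'E'
from h import *
d=np.load('s1.npz');s=ctrl.get_state();p=s['position']
f=lambda q:((proj(d,q)-[140,170])*2.7).round(0)
print(f(p),'tip',f(p-[0,0,.022]),'body',f(p+[0,0,.05]),'bodyL',f(p+[-.02,.092,.05]),'bodyR',f(p+[.02,-.092,.05]),f([.5102,.1769,.1181]))
E
```

```text
[193. 210.] tip [195. 237.] body [187. 145.] bodyL [102. 238.] bodyR [255.  70.] [260. 246.]
```

```bash
python3 - <<'E'
from h import *
t=snap('top','t1')['color'][180:300,120:260]; s=np.load('s1.npz')['color'][170:330,150:285]
g=lambda a,k:np.clip(255*(cv2.resize(a,None,fx=k,fy=k,interpolation=cv2.INTER_CUBIC)/255.)**.45,0,255).astype(np.uint8)
A=g(t,2.8);B=g(s,2.9);H=max(A.shape[0],B.shape[0]);o=np.zeros((H,A.shape[1]+B.shape[1],3),np.uint8);o[:A.shape[0],:A.shape[1]]=A;o[:B.shape[0],A.shape[1]:]=B
cv2.imwrite('pics/c1.png',o);print(A.shape,o.shape)
E
```

```text
(336, 392, 3) (464, 784, 3)
```

View pics/c1.png

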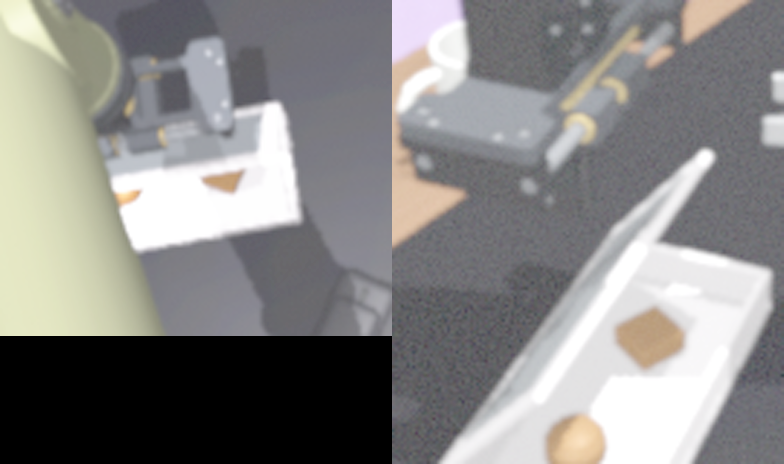

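```bash
python3 - <<'E'
from h import *
s=ctrl.get_state();p=s['position'];T=R.from_rotvec(s['tool_rot']);d=np.load('s1.npz');t=np.load('t1.npz')
fs=lambda q:((proj(d,q)-[150,170])*2.9+[392,0]).round(0).tolist()
ft=lambda q:((proj(t,q)-[120,180])*2.8).round(0).tolist()
for z in(-.048,-.08):
  for x in(-.0375,.0375):
    for y in (-.095,.095): q=p+T.apply([x,y,z]);print(z,x,y,fs(q),ft(q))
print('tip',fs(p+T.apply([0,0,.022])),ft(p+T.apply([0,0,.022])))
E
```

```text
-0.048 -0.0375 -0.095 [544.0, 279.0] [27.0, 183.0]
-0.048 -0.0375 0.095 [692.0, 88.0] [249.0, 144.0]
-0.048 0.0375 -0.095 [413.0, 245.0] [19.0, 98.0]
-0.048 0.0375 0.095 [582.0, 67.0] [238.0, 60.0]
-0.08 -0.0375 -0.095 [538.0, 227.0] [12.0, 178.0]
-0.08 -0.0375 0.095 [691.0, 43.0] [243.0, 137.0]
-0.08 0.0375 -0.095 [404.0, 195.0] [4.0, 90.0]
-0.08 0.0375 0.095 [579.0, 22.0] [231.0, 51.0]
tip [575.0, 256.0] [155.0, 136.0]
```

The lid did not move, so the finger passed over its edge. I'll back off upward and find the real fingertip by differencing images.

Emit:
send_rows --motion '[{"claw": -1, "slide": [0, 0, -40], "delta_rot": [0, 0, 0]}, {"claw": -1, "slide": [0, 0, -80], "delta_rot": [0, 0, 0]}, {"claw": -1, "slide": [-40, 0, -80], "delta_rot": [0, 0, 0]}, {"claw": -1, "slide": [-80, 0, -80], "delta_rot": [0, 0, 0]}, {"claw": -1, "slide": [-108, 0, -80], "delta_rot": [0, 0, 0]}]'

```text
time: 3.7
position: [0.4498, 0.1555, 0.2067]
tool_rot: [3.119, 0.371, -0.002]
ft_force: [0.1, -0.5, 0.6]
grip_width: 0.004
grip_force: 0.0
```

```bash
python3 - <<'E'
from h import *
s=ctrl.get_state();p=s['position'];T=R.from_rotvec(s['tool_rot']);print(p,s['time'])
d=snap('side','s2');f=proj(d,p+T.apply([0,0,.022])),proj(d,p);print('tip,tcp',f)
u,v=f[0].astype(int);c=d['color'][v-80:v+40,u-60:u+60]
c=np.clip(255*(cv2.resize(c,None,fx=5,fy=5,interpolation=cv2.INTER_CUBIC)/255.)**.45,0,255).astype(np.uint8)
for q in f: cv2.circle(c,tuple(int(i) for i in (q-[u-60,v-80])*5),3,(0,0,255),1)
cv2.imwrite('pics/s2c.png',c)
E
```

```text
[0.4497914  0.15551209 0.20666326] 3.7
tip,tcp (array([273.99200934, 234.31182896]), array([274.01230029, 222.63091082]))
```

View pics/s2c.png

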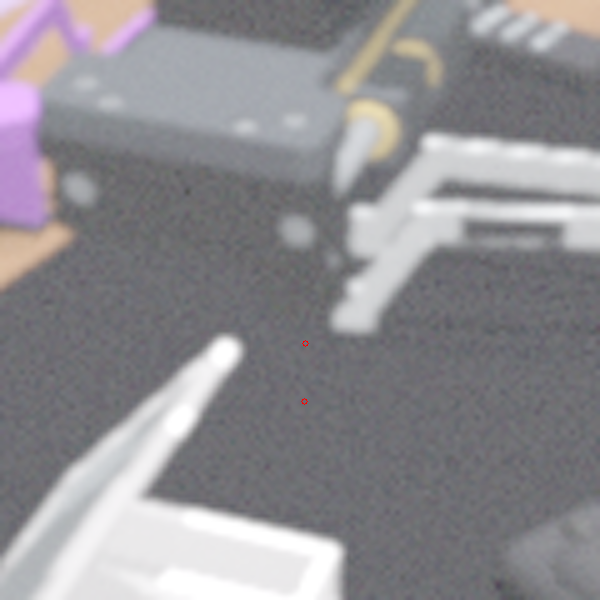

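Emit:
send_rows --motion '[{"claw": -1, "slide": [10, 0, 40], "delta_rot": [0, 0, 0]}, {"claw": -1, "slide": [20, 0, 80], "delta_rot": [0, 0, 0]}, {"claw": -1, "slide": [25, 0, 104], "delta_rot": [0, 0, 0]}, {"claw": -1, "slide": [40, 0, 104], "delta_rot": [0, 0, 0]}, {"claw": -1, "slide": [52, 0, 104], "delta_rot": [0, 0, 0]}]'

```text
time: 4.25
position: [0.5027, 0.1677, 0.102]
tool_rot: [3.12, 0.37, -0.003]
ft_force: [-0.2, 0.6, -0.7]
grip_width: 0.007
grip_force: 0.0
```

Emit:
send_rows --motion '[{"claw": -1, "slide": [8, 0, 0], "delta_rot": [0, 0, 0]}, {"claw": -1, "slide": [16, 0, 0], "delta_rot": [0, 0, 0]}, {"claw": -1, "slide": [24, 0, 0], "delta_rot": [0, 0, 0]}]'

```text
time: 4.55
position: [0.5266, 0.1736, 0.1034]
tool_rot: [3.119, 0.37, 0.001]
ft_force: [-2.5, -0.5, 2.0]
grip_width: 0.003
grip_force: 1.4
```

```bash
python3 - <<'E'
from h import *
print(ctrl.get_state()['ft_force'])
d=snap('side','s3');a=np.load('s2.npz')['color'];b=d['color']
# bright free edge position along rows: first/last bright pixel
for im in(a,b):
    g=im.min(2);print([(v,np.where(g[v,180:275]>150)[0][[0,-1]]+180 if (g[v,180:275]>150).any() else None) for v in range(215,275,8)])
E
```

```text
[-2.46393822 -0.51838546  2.04330034]
[(215, array([180, 201])), (223, array([180, 260])), (231, array([247, 255])), (239, array([238, 250])), (247, array([228, 244])), (255, array([222, 247])), (263, array([216, 274])), (271, array([221, 274]))]
[(215, array([180, 195])), (223, None), (231, array([233, 236])), (239, array([227, 230])), (247, None), (255, array([237, 250])), (263, array([209, 274])), (271, array([203, 274]))]
```

Emit:
send_rows --motion '[{"claw": -1, "slide": [8, 0, 0], "delta_rot": [0, 0, 0]}, {"claw": -1, "slide": [16, 0, 0], "delta_rot": [0, 0, 0]}, {"claw": -1, "slide": [24, 0, 0], "delta_rot": [0, 0, 0]}, {"claw": -1, "slide": [32, 0, 0], "delta_rot": [0, 0, 0]}, {"claw": -1, "slide": [40, 0, 0], "delta_rot": [0, 0, 0]}]'

```text
time: 5.1
position: [0.5659, 0.1827, 0.1028]
tool_rot: [3.12, 0.369, 0.001]
ft_force: [-1.5, -1.4, 1.2]
grip_width: 0.004
grip_force: 0.7
```

```bash
python3 - <<'E'
from h import *
s=ctrl.get_state();print(s['ft_force'],s['position'])
d=snap('side','s4');c=d['color'][150:370,130:330]
c=np.clip(255*(cv2.resize(c,None,fx=2.7,fy=2.7,interpolation=cv2.INTER_CUBIC)/255.)**.6,0,255).astype(np.uint8)
# predicted upright lid edge corners
for a,col in((1.36,(255,0,0)),(1.571,(0,200,0)),(1.78,(0,0,255))):
  for y in(-.115,.115):
    x=.055-.11*np.cos(a);z=.0345+.11*np.sin(a);cc,n=np.cos(.2358),np.sin(.2358)
    q=proj(d,[.5262+cc*x-n*y,.1808+n*x+cc*y,z]);cv2.circle(c,tuple(int(i) for i in (q-[130,150])*2.7),3,col,1)
cv2.imwrite('pics/s4c.png',c)
E
```

```text
[-1.53777522 -1.42769995  1.19645918] [0.56587737 0.18272324 0.10278341]
```

View pics/s4c.png

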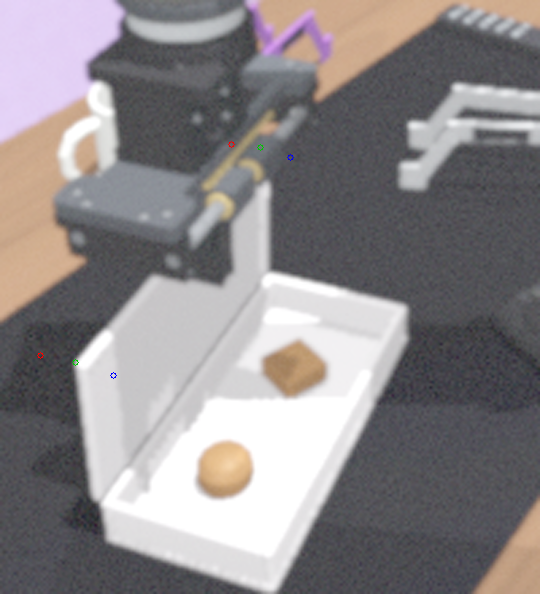

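The lid is up: its left top corner sits at about (77,370), next to the predicted upright mark at (76,362). I'll give it a last small push, then back off and move to the tongs.

Emit:
send_rows --motion '[{"claw": -1, "slide": [2, 0, 0], "delta_rot": [0, 0, 0]}, {"claw": -1, "slide": [3, 0, 0], "delta_rot": [0, 0, 0]}, {"claw": -1, "slide": [-10, 0, 0], "delta_rot": [0, 0, 0]}, {"claw": -1, "slide": [-50, 0, 0], "delta_rot": [0, 0, 0]}, {"claw": -1, "slide": [-70, 0, -45], "delta_rot": [0, 0, 0]}]'

```text
time: 5.65
position: [0.4878, 0.1632, 0.1403]
tool_rot: [3.117, 0.371, -0.028]
ft_force: [0.6, -0.4, 0.8]
grip_width: 0.006
grip_force: 0.0
```

Emit:
send_rows --motion '[{"claw": 1, "slide": [0, 0, -45], "delta_rot": [0, 0, 0]}, {"claw": 1, "slide": [5, 30, -70], "delta_rot": [0, 0, -0.04]}, {"claw": 1, "slide": [8, 75, -80], "delta_rot": [0, 0, -0.08]}, {"claw": 1, "slide": [8, 120, -80], "delta_rot": [0, 0, -0.14]}, {"claw": 1, "slide": [8, 165, -80], "delta_rot": [0, 0, -0.2]}]'

```text
time: 6.15
position: [0.544, 0.0061, 0.2288]
tool_rot: [3.065, 0.683, 0.004]
ft_force: [0.4, -0.8, -0.2]
grip_width: 0.373
grip_force: 0.0
```

```bash
python3 go.py .5523 -.1811 .2 .44; python3 - <<'E'
from h import *
snap('side','s5')
E
```

```text
t 6.15 pos [0.544  0.0061 0.2288] w 0.37329049783247265 F [ 0.4 -0.8 -0.2] q [ 0.58  0.13 -0.7   1.67  0.09  1.37 -1.26]
shift [-72.  172.9  29.1] rot [ 0.002 -0.002 -0.001]
```

Emit:
send_rows --motion '[{"claw": 1, "slide": [-18, 43, 0], "delta_rot": [0, 0, 0]}, {"claw": 1, "slide": [-36, 86, 0], "delta_rot": [0, 0, 0]}, {"claw": 1, "slide": [-54, 130, 10], "delta_rot": [0, 0, 0]}, {"claw": 1, "slide": [-72, 173, 29], "delta_rot": [0, 0, 0]}, {"claw": 1, "slide": [-72, 173, 29], "delta_rot": [0, 0, 0]}]'

```text
time: 6.7
position: [0.548, -0.1886, 0.1955]
tool_rot: [3.07, 0.66, -0.008]
ft_force: [0.0, -0.4, -0.9]
grip_width: 0.88
grip_force: 0.0
```

```bash
python3 go.py .5523 -.1811 .063 .44; python3 - <<'E'
from h import *
t=snap('top','t6')['color'][180:310,240:360];k=3.2
T=np.clip(255*(cv2.resize(t,None,fx=k,fy=k,interpolation=cv2.INTER_CUBIC)/255.)**.6,0,255).astype(np.uint8)
s=np.load('s5.npz')['color'][150:370,130:290];S=cv2.resize(s,None,fx=2.5,fy=2.5,interpolation=cv2.INTER_CUBIC)
o=np.zeros((max(T.shape[0],S.shape[0]),T.shape[1]+S.shape[1],3),np.uint8);o[:T.shape[0],:T.shape[1]]=T;o[:S.shape[0],T.shape[1]:]=S
cv2.imwrite('pics/c6.png',o);print(o.shape)
E
```

```text
t 6.7 pos [ 0.548  -0.1886  0.1955] w 0.8803574510568032 F [ 0.  -0.4 -0.9] q [ 0.77  0.22 -0.56  1.63  0.12  1.33 -0.96]
shift [  7.8  -5.1 132.5] rot [ 0.     0.006 -0.016]
(550, 784, 3)
```

View pics/c6.png

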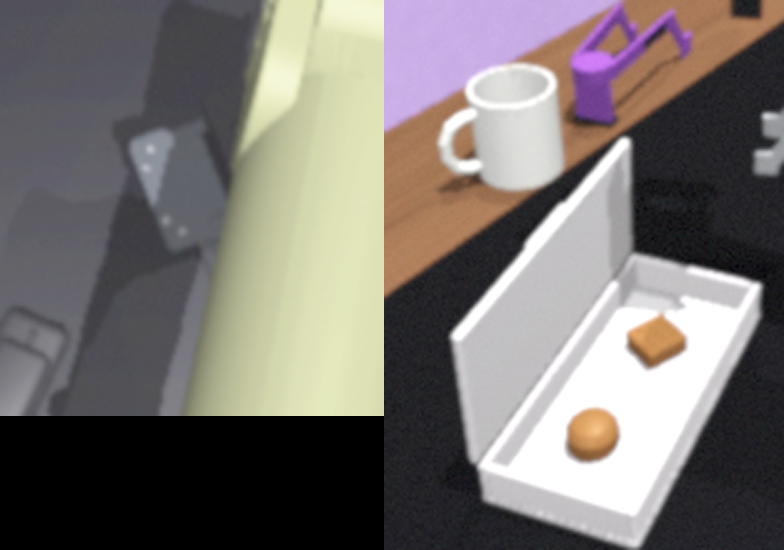

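Emit:
send_rows --motion '[{"claw": 1, "slide": [0, 0, 0], "delta_rot": [0, 0, 0]}, {"claw": 1, "slide": [0, 0, 0], "delta_rot": [0, 0, 0]}]'

```text
time: 6.95
position: [0.5517, -0.1775, 0.1995]
tool_rot: [3.066, 0.683, 0.002]
ft_force: [0.7, 0.4, 0.7]
grip_width: 0.985
grip_force: 0.0
```

```bash
python3 go.py .5523 -.1811 .063 .44; python3 - <<'E'
from h import *
d=np.load('s5.npz');c=d['color'].astype(int)
for n,(u0,u1,v0,v1),z in(('bun',(195,232,300,345),.018),('short',(225,258,268,305),.014)):
    m=(c[v0:v1,u0:u1,2]-c[v0:v1,u0:u1,0])>50;v,u=np.where(m);u=u+u0;v=v+v0
    uc,vc=(u.min()+u.max())/2,(v.min()+v.max())/2;p=atz(d,uc,vc,z);w=p-[.5262,.1808,0];cc,n2=np.cos(.2358),np.sin(.2358)
    print(n,len(u),uc,vc,u.mean(),v.mean(),p.round(4),cc*w[0]+n2*w[1],-n2*w[0]+cc*w[1])
E
```

```text
t 6.95 pos [ 0.5517 -0.1775  0.1995] w 0.984989176396021 F [0.7 0.4 0.7] q [ 0.76  0.22 -0.57  1.63  0.12  1.33 -0.96]
shift [ -1.1   3.5 136.5] rot [ 0.    -0.001 -0.002]
bun 328 213.5 323.0 212.9878048780488 323.094512195122 [0.5198 0.235  0.018 ] 0.006417006998671191 0.0542343027258329
short 290 238.5 285.5 238.58620689655172 285.6896551724138 [0.5432 0.1358 0.014 ] 0.006000211927006898 -0.047714644860711454
```

Emit:
send_rows --motion '[{"claw": 1, "slide": [-1, 3, 40], "delta_rot": [0, 0, 0]}, {"claw": 1, "slide": [-1, 3, 80], "delta_rot": [0, 0, 0]}, {"claw": 1, "slide": [-1, 3, 110], "delta_rot": [0, 0, 0]}, {"claw": 1, "slide": [-1, 3, 128], "delta_rot": [0, 0, 0]}, {"claw": 1, "slide": [-1, 3, 139], "delta_rot": [0, 0, 0]}]'

```text
time: 7.45
position: [0.5511, -0.1807, 0.0587]
tool_rot: [-3.065, -0.683, 0.001]
ft_force: [-0.3, 0.6, 0.4]
grip_width: 0.998
grip_force: 0.0
```

Emit:
send_rows --motion '[{"claw": 0.5, "slide": [0, 0, 0], "delta_rot": [0, 0, 0]}, {"claw": 0.4, "slide": [0, 0, 0], "delta_rot": [0, 0, 0]}, {"claw": 0.4, "slide": [0, 0, 0], "delta_rot": [0, 0, 0]}, {"claw": 0.3, "slide": [0, 0, 0], "delta_rot": [0, 0, 0]}, {"claw": 0.24, "slide": [0, 0, 0], "delta_rot": [0, 0, 0]}]' --grip_force 30

```text
time: 7.95
position: [0.5519, -0.1829, 0.0607]
tool_rot: [3.066, 0.679, 0.002]
ft_force: [-0.1, 0.7, -0.1]
grip_width: 0.661
grip_force: 0.0
```

Emit:
send_rows --motion '[{"claw": 0.24, "slide": [0, 0, 0], "delta_rot": [0, 0, 0]}, {"claw": 0.24, "slide": [0, 0, 0], "delta_rot": [0, 0, 0]}, {"claw": 0.24, "slide": [0, 0, 0], "delta_rot": [0, 0, 0]}]'

```text
time: 8.25
position: [0.5514, -0.1827, 0.0599]
tool_rot: [3.067, 0.679, -0.0]
ft_force: [0.3, 0.1, 0.5]
grip_width: 0.627
grip_force: 0.0
```

Both signs (no contact at 54 mm, and the finger passing over the lid) show the fingers are about 3 cm higher than the reported TCP implies. I'll open, go lower and try again.

Emit:
send_rows --motion '[{"claw": 1, "slide": [0, 0, 0], "delta_rot": [0, 0, 0]}, {"claw": 1, "slide": [0, 0, 0], "delta_rot": [0, 0, 0]}, {"claw": 1, "slide": [0, 0, 0], "delta_rot": [0, 0, 0]}, {"claw": 1, "slide": [0, 0, 0], "delta_rot": [0, 0, 0]}, {"claw": 1, "slide": [0, 0, 6], "delta_rot": [0, 0, 0]}]'

```text
time: 8.75
position: [0.5521, -0.1829, 0.0544]
tool_rot: [3.066, 0.679, 0.002]
ft_force: [-0.9, -1.1, 0.2]
grip_width: 0.963
grip_force: 0.0
```

Emit:
send_rows --motion '[{"claw": 1, "slide": [0, 0, 6], "delta_rot": [0, 0, 0]}, {"claw": 1, "slide": [0, 0, 12], "delta_rot": [0, 0, 0]}, {"claw": 1, "slide": [0, 0, 18], "delta_rot": [0, 0, 0]}, {"claw": 1, "slide": [0, 0, 22], "delta_rot": [0, 0, 0]}, {"claw": 1, "slide": [0, 0, 22], "delta_rot": [0, 0, 0]}]'

```text
time: 9.25
position: [0.5507, -0.1824, 0.0309]
tool_rot: [-3.066, -0.679, 0.002]
ft_force: [-0.4, 0.2, -0.2]
grip_width: 0.999
grip_force: 0.0
```

Emit:
send_rows --motion '[{"claw": 0.6, "slide": [0, 0, 0], "delta_rot": [0, 0, 0]}, {"claw": 0.5, "slide": [0, 0, 0], "delta_rot": [0, 0, 0]}, {"claw": 0.45, "slide": [0, 0, 0], "delta_rot": [0, 0, 0]}, {"claw": 0.4, "slide": [0, 0, 0], "delta_rot": [0, 0, 0]}, {"claw": 0.35, "slide": [0, 0, 0], "delta_rot": [0, 0, 0]}]' --grip_force 30

```text
time: 9.75
position: [0.5514, -0.1825, 0.032]
tool_rot: [-3.067, -0.679, -0.0]
ft_force: [-0.2, -0.4, 0.9]
grip_width: 0.707
grip_force: 0.4
```

Emit:
send_rows --motion '[{"claw": 0.3, "slide": [0, 0, 0], "delta_rot": [0, 0, 0]}, {"claw": 0.3, "slide": [0, 0, 0], "delta_rot": [0, 0, 0]}, {"claw": 0.3, "slide": [0, 0, 0], "delta_rot": [0, 0, 0]}]'

```text
time: 10.05
position: [0.5516, -0.1828, 0.032]
tool_rot: [3.067, 0.679, 0.001]
ft_force: [0.4, 0.3, 1.4]
grip_width: 0.655
grip_force: 7.3
```

Contact now: 7.3 N at 57 mm, so the fingers sit about 34 mm above the nominal height. I'll squeeze to about 54 mm and lift.

Emit:
send_rows --motion '[{"claw": 0.25, "slide": [0, 0, 0], "delta_rot": [0, 0, 0]}, {"claw": 0.24, "slide": [0, 0, 0], "delta_rot": [0, 0, 0]}, {"claw": 0.24, "slide": [0, 0, -4], "delta_rot": [0, 0, 0]}, {"claw": 0.24, "slide": [0, 0, -12], "delta_rot": [0, 0, 0]}, {"claw": 0.24, "slide": [0, 0, -24], "delta_rot": [0, 0, 0]}]'

```text
time: 10.55
position: [0.5506, -0.1824, 0.0559]
tool_rot: [-3.066, -0.679, 0.003]
ft_force: [-0.1, 0.1, -1.6]
grip_width: 0.623
grip_force: 7.1
```

Emit:
send_rows --motion '[{"claw": 0.24, "slide": [0, 0, -20], "delta_rot": [0, 0, 0]}, {"claw": 0.24, "slide": [0, 0, -45], "delta_rot": [0, 0, 0]}, {"claw": 0.24, "slide": [0, 0, -70], "delta_rot": [0, 0, 0]}, {"claw": 0.24, "slide": [0, 0, -80], "delta_rot": [0, 0, 0]}, {"claw": 0.24, "slide": [0, 0, -80], "delta_rot": [0, 0, 0]}]'

```text
time: 11.05
position: [0.5526, -0.183, 0.138]
tool_rot: [3.065, 0.679, 0.005]
ft_force: [-0.3, 0.2, -1.3]
grip_width: 0.624
grip_force: 7.1
```

```bash
python3 go.py .5523 -.1811 .135 .44;python3 - <<'E'
from h import *
d=snap('side','s7');c=d['color'].astype(int);a=np.load('s5.npz')['color'].astype(int)
c2,n=np.cos(.44),np.sin(.44);s=ctrl.get_state();z0=s['position'][2]-.032
def w(q):return [.5523+c2*q[0]-n*q[1],-.1811+n*q[0]+c2*q[1],q[2]+z0]
for nm,q in(('tipL',(.086,.03,0)),('tipL top',(.086,.03,.024)),('tipR',(.086,-.03,0)),('elbL',(.04,.028,.069)),('heel',(-.09,0,0))):print(nm,proj(d,w(q)).round(1))
E
```

```text
t 11.05 pos [ 0.5526 -0.183   0.138 ] w 0.6238463380867624 F [-0.3  0.2 -1.3] q [ 0.76  0.26 -0.56  1.7   0.15  1.21 -0.98]
shift [ 0.5 -1.8  3. ] rot [ 0.003 -0.002 -0.004]
tipL [279.  179.5]
tipL top [279.1 170.2]
tipR [282.4 167.6]
elbL [300.1 153.1]
heel [356.4 179. ]
```

Emit:
send_rows --motion '[{"claw": 0.24, "slide": [3, -20, -15], "delta_rot": [0, 0, 0]}, {"claw": 0.24, "slide": [10, -60, -32], "delta_rot": [0, 0, 0]}, {"claw": 0.24, "slide": [18, -100, -32], "delta_rot": [0, 0, 0]}, {"claw": 0.24, "slide": [26, -140, -32], "delta_rot": [0, 0, 0]}, {"claw": 0.24, "slide": [33, -180, -32], "delta_rot": [0, 0, 0]}]'

```text
time: 11.6
position: [0.5037, -0.0041, 0.1663]
tool_rot: [-3.067, -0.679, 0.004]
ft_force: [0.9, 0.6, -1.0]
grip_width: 0.624
grip_force: 7.1
```

Emit:
send_rows --motion '[{"claw": 0.24, "slide": [8, -40, 0], "delta_rot": [0, 0, 0.05]}, {"claw": 0.24, "slide": [15, -80, 0], "delta_rot": [0, 0, 0.1]}, {"claw": 0.24, "slide": [22, -120, 0], "delta_rot": [0, 0, 0.15]}, {"claw": 0.24, "slide": [29, -155, 0], "delta_rot": [0, 0, 0.18]}, {"claw": 0.24, "slide": [35, -180, 0], "delta_rot": [0, 0, 0.204]}]'

```text
time: 12.1
position: [0.4589, 0.1747, 0.1665]
tool_rot: [-3.12, -0.366, 0.004]
ft_force: [0.2, -0.1, -1.0]
grip_width: 0.618
grip_force: 7.1
```

Emit:
send_rows --motion '[{"claw": 0.24, "slide": [0, 0, 0], "delta_rot": [0, 0, 0]}, {"claw": 0.24, "slide": [0, 0, 0], "delta_rot": [0, 0, 0]}]'

```text
time: 12.3
position: [0.4601, 0.1722, 0.1666]
tool_rot: [3.12, 0.366, -0.003]
ft_force: [1.2, -0.6, -0.5]
grip_width: 0.622
grip_force: 7.1
```

```bash
python3 go.py .4455 .2171 .17 .2358
```

```text
t 12.3 pos [0.4601 0.1722 0.1666] w 0.6215408207484189 F [ 1.2 -0.6 -0.5] q [ 0.42  0.06 -0.85  1.86  0.04  1.24 -1.78]
shift [ -3.9 -47.   -3.4] rot [ 0.     0.002 -0.002]
```

Move over the bun, still high, then use a picture to check where the tips are.

Emit:
send_rows --motion '[{"claw": 0.24, "slide": [-2, -25, 15], "delta_rot": [0, 0, 0]}, {"claw": 0.24, "slide": [-4, -45, 40], "delta_rot": [0, 0, 0]}, {"claw": 0.24, "slide": [-4, -47, 55], "delta_rot": [0, 0, 0]}, {"claw": 0.24, "slide": [-4, -47, 60], "delta_rot": [0, 0, 0]}, {"claw": 0.24, "slide": [-4, -47, 60], "delta_rot": [0, 0, 0]}]'

```text
time: 12.8
position: [0.4464, 0.2152, 0.1068]
tool_rot: [3.12, 0.36, -0.003]
ft_force: [0.7, 0.7, -0.6]
grip_width: 0.624
grip_force: 7.1
```

```bash
python3 go.py .4455 .2171 .106 .2358;python3 - <<'E'
from h import *
d=snap('side','s8');snap('top','t8');s=ctrl.get_state();p=s['position']
u0,v0,k=130,190,4;c=d['color'][v0:v0+150,u0:u0+180];c=np.clip(255*(cv2.resize(c,None,fx=k,fy=k,interpolation=cv2.INTER_CUBIC)/255.)**.7,0,255).astype(np.uint8)
a=.2358;cc,n=np.cos(a),np.sin(a)
def w(q):
  q=np.array(q);x=q[0]+.0015;return p+[cc*x-n*q[1],n*x+cc*q[1],q[2]-.032]
for q in((.086,.029,0),(.086,.029,.024),(.064,.029,0),(.064,.029,.024),(.086,-.029,0),(.086,-.029,.024),(.04,.028,.069)):
  r=proj(d,w(q));print(q,((r-[u0,v0])*k).round())
cv2.imwrite('pics/s8c.png',c)
E
```

```text
t 12.8 pos [0.4464 0.2152 0.1068] w 0.624325449346078 F [ 0.7  0.7 -0.6] q [ 0.34  0.15 -0.89  1.93  0.13  1.13 -1.94]
shift [-0.5 -2.1  0.8] rot [ 0.001  0.002 -0.006]
(0.086, 0.029, 0) [262. 471.]
(0.086, 0.029, 0.024) [256. 427.]
(0.064, 0.029, 0) [312. 486.]
(0.064, 0.029, 0.024) [307. 441.]
(0.086, -0.029, 0) [330. 376.]
(0.086, -0.029, 0.024) [326. 333.]
(0.04, 0.028, 0.069) [357. 367.]
```

View pics/s8c.png

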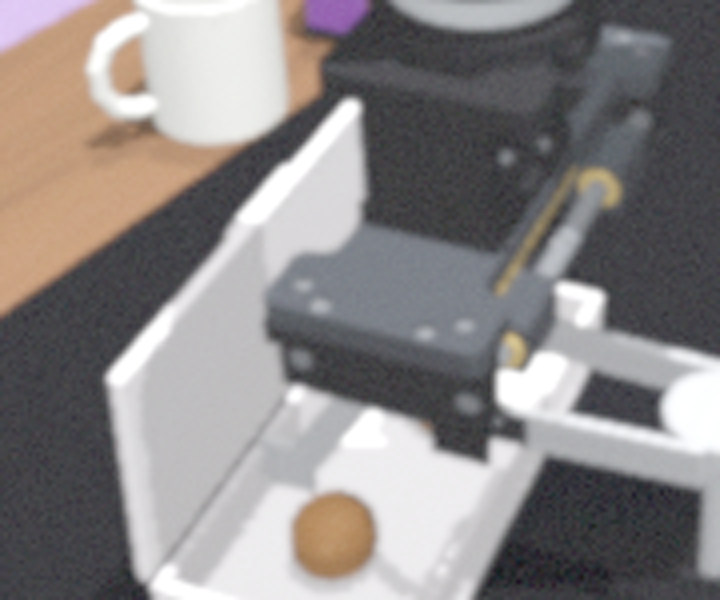

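The last picture shows the tongs well behind their predicted spot, with the disk at about (700,405) and no paddles near (290,460). From here I work this out numerically.

```bash
python3 - <<'E'
from h import *
d=np.load('s8.npz');t=np.load('t8.npz');s=ctrl.get_state();p=s['position'];T=R.from_rotvec(s['tool_rot'])
f=lambda q:((proj(d,q)-[130,190])*4).round().tolist()
a=.2358;cc,n=np.cos(a),np.sin(a)
w=lambda x,y,z:p+np.array([cc*x-n*y,n*x+cc*y,z])
for nm,q in(('tcp',(0,0,0)),('fingerL tip nominal',(0,.035,-.022)),('fingerL tip +34',(0,.035,.012)),('disk nominal',(-.09,0,.037)),('bodyLnear-48',(-.0375,.095,.048)),('bodyLfar-48',(.0375,.095,.048)),('bodyLnear-80',(-.0375,.095,.08)),('bodyLfar-80',(.0375,.095,.08)),('bodyRfar -80',(.0375,-.095,.08))):print(nm,f(w(*q)))
# solve: where would disk be on plane z=~.143
for z in(.14,.17): print('disk at z',z,atz(d,700/4+130,405/4+190,z).round(3), 'diskpred',w(-.09,0,0).round(3))
# disk/tongs in top image: bright blob list near
g=t['color'].min(2);m=(g>150).astype(np.uint8);k,l,st,ce=cv2.connectedComponentsWithStats(m)
for i in range(1,k):
    if st[i,4]>15 and 100<ce[i][0]<420 and 150<ce[i][1]<400:print(st[i],ce[i].round(1))
print('top pred disk',proj(t,w(-.09,0,.037)).round(1),'tipL',proj(t,w(.086,.029,-.008)).round(1))
E
```

```text
tcp [493.0, 417.0]
fingerL tip nominal [459.0, 523.0]
fingerL tip +34 [456.0, 458.0]
disk nominal [723.0, 403.0]
bodyLnear-48 [485.0, 536.0]
bodyLfar-48 [275.0, 476.0]
bodyLnear-80 [482.0, 464.0]
bodyLfar-80 [266.0, 405.0]
bodyRfar -80 [493.0, 97.0]
disk at z 0.14 [0.369 0.195 0.14 ] diskpred [0.36  0.195 0.108]
disk at z 0.17 [0.354 0.223 0.17 ] diskpred [0.36  0.195 0.108]
[393 183  12   4  28] [398.2 184.9]
[397 190   8   4  20] [400.3 191.8]
[393 197  12   4  32] [398.7 198.2]
[393 203  12   4  33] [398.2 205. ]
[ 122  208  105   58 3532] [183.9 234.6]
[393 210  12   4  32] [398.2 211.8]
[ 379  245   64  106 1229] [402.4 314.3]
[150 257   7  15  88] [153.  264.1]
[136 280  31  38 450] [153.9 302.7]
top pred disk [155.  307.8] tipL [142.  240.2]
```

The disk and finger positions match the prediction with the 34 mm offset. The paddles are just white on white, and the elbows are hidden by the gripper body. Descending around the bun.

Emit:
send_rows --motion '[{"claw": 0.24, "slide": [0, -2, 15], "delta_rot": [0, 0, 0]}, {"claw": 0.24, "slide": [0, -2, 28], "delta_rot": [0, 0, 0]}, {"claw": 0.24, "slide": [0, -2, 36], "delta_rot": [0, 0, 0]}, {"claw": 0.24, "slide": [0, -2, 36], "delta_rot": [0, 0, 0]}]'

```text
time: 13.3
position: [0.4446, 0.2186, 0.0701]
tool_rot: [3.12, 0.364, -0.005]
ft_force: [-0.5, -0.9, -0.2]
grip_width: 0.62
grip_force: 7.1
```

```bash
python3 go.py .4455 .2171 .041 .2358; python3 - <<'E'
from h import *
d=snap('side','s9');c=d['color'].astype(int);p=ctrl.get_state()['position']
a=.2358;cc,n=np.cos(a),np.sin(a)
w=lambda x,y,z:p+np.array([cc*(x+.0015)-n*y,n*(x+.0015)+cc*y,z-.032])
for q in((.086,.03,0),(.086,.03,.024),(.064,.03,0),(.064,.03,.024),(.086,-.03,.024),(.064,-.03,.024)):print(q,proj(d,w(*q)).round(1))
m=(c[295:350,190:240,2]-c[295:350,190:240,0])>40
for r in range(0,55,2):print(295+r,''.join('#' if x else '.' for x in m[r]), c[295+r,190:240:3].mean(1).astype(int).tolist())
E
```

```text
t 13.3 pos [0.4446 0.2186 0.0701] w 0.6197817608611655 F [-0.5 -0.9 -0.2] q [ 0.31  0.2  -0.88  1.96  0.18  1.06 -1.99]
shift [ 0.7  1.6 29.1] rot [ 0.     0.003 -0.004]
(0.086, 0.03, 0) [197.3 326.5]
(0.086, 0.03, 0.024) [195.9 316. ]
(0.064, 0.03, 0) [209.5 330.1]
(0.064, 0.03, 0.024) [208.3 319.7]
(0.086, -0.03, 0.024) [213.2 290.9]
(0.064, -0.03, 0.024) [225.  294.1]
295 .................................................. [170, 169, 140, 61, 60, 61, 58, 67, 68, 81, 92, 99, 100, 102, 100, 102, 107]
297 .................................................. [169, 165, 160, 81, 44, 52, 56, 57, 61, 58, 64, 75, 87, 97, 100, 134, 147]
299 .................................................. [168, 147, 185, 138, 56, 43, 43, 43, 57, 56, 55, 59, 63, 71, 84, 111, 124]
301 .................................................. [161, 157, 184, 170, 92, 76, 58, 38, 36, 40, 46, 51, 57, 66, 60, 63, 76]
303 .................................................. [144, 183, 174, 169, 106, 83, 94, 43, 35, 36, 40, 36, 43, 53, 56, 57, 59]
305 .................................................. [154, 182, 173, 169, 1
[... 2407 characters left out ...]
.................................................. [255, 255, 240, 231, 232, 233, 233, 233, 232, 232, 232, 232, 233, 232, 211, 187, 177]
343 .................................................. [255, 255, 255, 230, 230, 231, 232, 232, 233, 232, 232, 232, 234, 234, 217, 187, 177]
345 .................................................. [212, 237, 252, 230, 231, 230, 230, 232, 233, 232, 233, 232, 233, 233, 216, 186, 175]
347 .................................................. [206, 207, 207, 209, 220, 229, 230, 227, 230, 231, 232, 233, 234, 231, 201, 178, 172]
349 .................................................. [204, 207, 204, 206, 205, 210, 218, 229, 230, 227, 224, 232, 233, 222, 188, 172, 173]
```

The near paddle reads as the uniform grey patch at about (199–211, 316–331). It is about 2 px off the prediction, so I shift 3 mm forward and go down the rest.

Emit:
send_rows --motion '[{"claw": 0.24, "slide": [3, 1, 8], "delta_rot": [0, 0, 0]}, {"claw": 0.24, "slide": [3, 1, 16], "delta_rot": [0, 0, 0]}, {"claw": 0.24, "slide": [3, 1, 23], "delta_rot": [0, 0, 0]}, {"claw": 0.24, "slide": [3, 1, 28], "delta_rot": [0, 0, 0]}, {"claw": 0.24, "slide": [3, 1, 28], "delta_rot": [0, 0, 0]}]'

```text
time: 13.85
position: [0.4483, 0.2186, 0.0429]
tool_rot: [3.12, 0.364, -0.003]
ft_force: [0.2, 0.5, -1.2]
grip_width: 0.619
grip_force: 7.1
```

```bash
python3 go.py .448 .217 .042 .2358; python3 - <<'E'
from h import *
d=snap('side','s10');c=d['color'].astype(int);p=ctrl.get_state()['position']
a=.2358;cc,n=np.cos(a),np.sin(a)
w=lambda x,y,z:p+np.array([cc*(x-.002)-n*y,n*(x-.002)+cc*y,z-.032])
for q in((.086,.03,0),(.086,.03,.024),(.064,.03,0),(.064,.03,.024)):print(q,proj(d,w(*q)).round(1))
m=(c[295:350,190:240,2]-c[295:350,190:240,0])>40
for r in range(7,55,2):print(295+r,''.join('#' if x else '.' for x in m[r]), c[295+r,190:240:3].mean(1).astype(int).tolist())
E
```

```text
t 13.85 pos [0.4483 0.2186 0.0429] w 0.6189876457096332 F [ 0.2  0.5 -1.2] q [ 0.29  0.25 -0.87  1.98  0.23  1.01 -2.03]
shift [-0.7  1.5  0.9] rot [ 0.     0.002 -0.004]
(0.086, 0.03, 0) [199.2 337.6]
(0.086, 0.03, 0.024) [197.9 327.6]
(0.064, 0.03, 0) [211.2 341.2]
(0.064, 0.03, 0.024) [210.  331.2]
302 .................................................. [156, 173, 174, 116, 103, 104, 103, 105, 100, 102, 101, 106, 101, 101, 101, 102, 100]
304 .................................................. [146, 185, 172, 101, 99, 101, 105, 142, 104, 100, 103, 100, 100, 102, 102, 102, 103]
306 .................................................. [172, 179, 170, 85, 73, 84, 100, 140, 107, 102, 101, 104, 102, 103, 102, 102, 101]
308 .................................................. [185, 174, 165, 64, 66, 66, 69, 83, 92, 101, 99, 104, 103, 103, 104, 102, 102]
310 .................................................. [179, 175, 169, 65, 55, 58, 63, 61, 64, 75, 85, 99, 102, 100, 101, 117, 105]
312 .................................................. [173, 173, 183, 146, 49, 41, 53, 56, 64, 65, 65, 70, 81, 
[... 1774 characters left out ...]
.................................................. [255, 241, 234, 215, 203, 191, 177, 230, 233, 234, 234, 234, 234, 234, 230, 191, 183]
342 .................................................. [255, 255, 255, 212, 195, 202, 214, 233, 234, 234, 234, 234, 234, 234, 216, 188, 177]
344 .................................................. [240, 255, 255, 255, 208, 195, 195, 230, 234, 234, 235, 234, 234, 234, 204, 188, 174]
346 .................................................. [209, 214, 235, 241, 230, 226, 210, 221, 233, 234, 234, 234, 234, 225, 190, 182, 172]
348 .................................................. [207, 208, 209, 210, 211, 220, 229, 228, 226, 227, 232, 234, 234, 204, 187, 176, 176]
```

Aligned to within 1 mm. Closing on the bun.

Emit:
send_rows --motion '[{"claw": 0.18, "slide": [0, 0, 0], "delta_rot": [0, 0, 0]}, {"claw": 0.12, "slide": [0, 0, 0], "delta_rot": [0, 0, 0]}, {"claw": 0.08, "slide": [0, 0, 0], "delta_rot": [0, 0, 0]}, {"claw": 0.0, "slide": [0, 0, 0], "delta_rot": [0, 0, 0]}, {"claw": -0.2, "slide": [0, 0, 0], "delta_rot": [0, 0, 0]}]' --grip_force 40

```text
time: 14.4
position: [0.4492, 0.2187, 0.044]
tool_rot: [3.12, 0.363, 0.0]
ft_force: [-0.5, -1.2, -0.5]
grip_width: 0.483
grip_force: 35.3
```

Emit:
send_rows --motion '[{"claw": -0.2, "slide": [0, 0, 0], "delta_rot": [0, 0, 0]}, {"claw": -0.2, "slide": [0, 0, 0], "delta_rot": [0, 0, 0]}, {"claw": -0.2, "slide": [0, 0, 0], "delta_rot": [0, 0, 0]}, {"claw": -0.2, "slide": [0, 0, 0], "delta_rot": [0, 0, 0]}]'

```text
time: 14.8
position: [0.4491, 0.2188, 0.0438]
tool_rot: [3.12, 0.363, 0.0]
ft_force: [0.1, 0.4, 0.8]
grip_width: 0.472
grip_force: 40.0
```

Emit:
send_rows --motion '[{"claw": -0.2, "slide": [0, 0, -5], "delta_rot": [0, 0, 0]}, {"claw": -0.2, "slide": [0, 0, -10], "delta_rot": [0, 0, 0]}, {"claw": -0.2, "slide": [0, 0, -15], "delta_rot": [0, 0, 0]}, {"claw": -0.2, "slide": [0, 0, -15], "delta_rot": [0, 0, 0]}]'

```text
time: 15.2
position: [0.4497, 0.2193, 0.0598]
tool_rot: [-3.12, -0.363, -0.003]
ft_force: [-0.5, 0.4, -2.0]
grip_width: 0.468
grip_force: 40.0
```

```bash
cat > look.py <<'E'
from h import *
import sys
d=snap('side',sys.argv[1]);c=d['color'].astype(int);s=ctrl.get_state();p=s['position'];print(p,s['grip_width'],s['grip_force'],s['ft_force'].round(1))
a=.2358;cc,n=np.cos(a),np.sin(a)
w=lambda x,y,z:p+np.array([cc*(x-.002)-n*y,n*(x-.002)+cc*y,z-.032])
for q in((.086,.023,0),(.064,.023,.024),(.075,0,.012)):print(q,proj(d,w(*q)).round(1))
u,v=proj(d,w(.075,0,.012)).astype(int);u0=u-25;v0=v-28
m=(c[v0:v0+56,u0:u0+50,2]-c[v0:v0+56,u0:u0+50,0])>40
for r in range(0,56,2):print(v0+r,''.join('#' if x else '.' for x in m[r]), c[v0+r,u0:u0+50:3].mean(1).astype(int).tolist())
E
python3 look.py s11
```

```text
[0.44945564 0.21903007 0.05934491] 0.4736580473529589 39.99968111515045 [-1.  -0.4 -1.9]
(0.086, 0.023, 0) [200.  327.7]
(0.064, 0.023, 0.024) [210.8 321. ]
(0.075, 0, 0.012) [211.8 314.4]
286 .................................................. [172, 170, 173, 173, 172, 117, 100, 103, 101, 100, 103, 103, 104, 101, 101, 100, 102]
288 .................................................. [171, 172, 173, 171, 144, 101, 108, 102, 101, 103, 101, 104, 103, 106, 103, 104, 103]
290 .................................................. [172, 172, 169, 166, 116, 98, 147, 127, 103, 101, 100, 102, 103, 102, 102, 101, 102]
292 .................................................. [171, 170, 171, 153, 110, 102, 113, 103, 99, 101, 100, 101, 103, 103, 102, 101, 100]
294 .................................................. [171, 172, 173, 148, 101, 99, 100, 107, 126, 103, 101, 104, 103, 103, 103, 103, 103]
296 .................................................. [172, 171, 169, 132, 68, 80, 93, 119, 145, 103, 104, 106, 100, 100, 101, 102, 102]
298 .................................................. [170, 171, 169, 
[... 2215 characters left out ...]
.................................................. [233, 234, 234, 233, 227, 192, 190, 191, 190, 191, 191, 192, 201, 194, 195, 219, 221]
334 .................................................. [235, 234, 235, 234, 229, 193, 190, 191, 190, 190, 192, 191, 224, 214, 191, 193, 196]
336 .................................................. [234, 234, 234, 234, 227, 196, 190, 190, 191, 191, 190, 207, 233, 228, 206, 195, 191]
338 .................................................. [244, 235, 234, 233, 223, 203, 191, 190, 191, 190, 198, 229, 234, 234, 231, 207, 191]
340 .................................................. [255, 255, 247, 235, 200, 190, 190, 191, 195, 206, 225, 233, 234, 233, 230, 198, 187]
```

The bun rises with the tongs. I lift it smoothly by about 145 mm.

Emit:
send_rows --motion '[{"claw": -0.2, "slide": [0, 0, -5], "delta_rot": [0, 0, 0]}, {"claw": -0.2, "slide": [0, 0, -15], "delta_rot": [0, 0, 0]}, {"claw": -0.2, "slide": [0, 0, -30], "delta_rot": [0, 0, 0]}, {"claw": -0.2, "slide": [0, 0, -45], "delta_rot": [0, 0, 0]}, {"claw": -0.2, "slide": [0, 0, -60], "delta_rot": [0, 0, 0]}]'

```text
time: 15.75
position: [0.4494, 0.2192, 0.1207]
tool_rot: [-3.12, -0.364, -0.002]
ft_force: [0.4, 0.3, -1.3]
grip_width: 0.47
grip_force: 40.0
```

Emit:
send_rows --motion '[{"claw": -0.2, "slide": [-2, 0, -15], "delta_rot": [0, 0, 0]}, {"claw": -0.2, "slide": [-4, 0, -30], "delta_rot": [0, 0, 0]}, {"claw": -0.2, "slide": [-6, 0, -45], "delta_rot": [0, 0, 0]}, {"claw": -0.2, "slide": [-8, 0, -60], "delta_rot": [0, 0, 0]}, {"claw": -0.2, "slide": [-10, 0, -70], "delta_rot": [0, 0, 0]}]'

```text
time: 16.25
position: [0.4395, 0.2168, 0.1905]
tool_rot: [3.12, 0.363, 0.002]
ft_force: [0.4, 0.4, -1.3]
grip_width: 0.47
grip_force: 40.0
```

Emit:
send_rows --motion '[{"claw": -0.2, "slide": [0, 0, -10], "delta_rot": [0, 0, 0]}, {"claw": -0.2, "slide": [0, 0, -17], "delta_rot": [0, 0, 0]}, {"claw": -0.2, "slide": [0, 0, -20], "delta_rot": [0, 0, 0]}, {"claw": -0.2, "slide": [0, 0, -20], "delta_rot": [0, 0, 0]}, {"claw": -0.2, "slide": [0, 0, -20], "delta_rot": [0, 0, 0]}]'

```text
time: 16.75
position: [0.439, 0.2165, 0.2083]
tool_rot: [3.12, 0.363, -0.002]
ft_force: [0.4, -0.4, -1.7]
grip_width: 0.47
grip_force: 40.0
```

Emit:
send_rows --motion '[{"claw": -0.2, "slide": [0, 0, 0], "delta_rot": [0, 0, 0]}, {"claw": -0.2, "slide": [0, 0, 0], "delta_rot": [0, 0, 0]}, {"claw": -0.2, "slide": [0, 0, 0], "delta_rot": [0, 0, 0]}, {"claw": -0.2, "slide": [0, 0, 0], "delta_rot": [0, 0, 0]}, {"claw": -0.2, "slide": [0, 0, 0], "delta_rot": [0, 0, 0]}]'

```text
time: 17.25
position: [0.4393, 0.2166, 0.2088]
tool_rot: [3.12, 0.363, -0.0]
ft_force: [-0.3, -0.3, -1.2]
grip_width: 0.472
grip_force: 40.0
```

```bash
python3 look.py s12; python3 - <<'E'
from h import *
d=np.load('s12.npz');c=d['color'].astype(int);m=((c[:,:,2]-c[:,:,0]>45)&(c[:,:,2]<235)).astype(np.uint8);m[:200]=0;m[:, :140]=0
m[345:]=0;k,l,st,ce=cv2.connectedComponentsWithStats(m[:,:300])
print([(st[i].tolist(),ce[i].round(1).tolist()) for i in range(1,k) if st[i,4]>8])
g=c.min(2)
for v in (206,208,212,220,284,288):print(v,[int(x) for x in g[v,150:240:4]])
E
```

```text
[0.43928798 0.21660779 0.2087712 ] 0.4703308646318502 39.99967396259308 [-1.2  0.2 -1.1]
(0.086, 0.023, 0) [197.  258.8]
(0.064, 0.023, 0.024) [209.3 249. ]
(0.075, 0, 0.012) [210.5 244.7]
216 .................................................. [227, 227, 228, 215, 72, 88, 93, 37, 33, 40, 29, 31, 30, 35, 38, 35, 38]
218 .................................................. [227, 228, 227, 221, 92, 44, 61, 37, 37, 39, 34, 35, 37, 37, 33, 34, 37]
220 .................................................. [226, 227, 227, 221, 102, 27, 37, 40, 39, 33, 37, 32, 40, 32, 35, 31, 24]
222 .................................................. [225, 227, 225, 205, 83, 28, 34, 43, 39, 35, 36, 38, 35, 35, 37, 37, 35]
224 .................................................. [216, 214, 184, 107, 43, 34, 35, 42, 49, 37, 32, 35, 38, 34, 36, 40, 37]
226 ######............................................ [153, 129, 77, 37, 38, 34, 41, 176, 217, 99, 58, 42, 34, 34, 35, 28, 32]
228 ###............................................... [116, 71, 37, 43, 38, 38, 95, 255, 254, 186, 167, 104, 72, 49, 41, 35, 41]
230 #.......
[... 3099 characters left out ...]
, ([228, 277, 23, 20, 285], [238.3, 286.5])]
206 [106, 252, 113, 92, 157, 200, 209, 218, 223, 227, 211, 35, 39, 44, 51, 56, 53, 55, 58, 57, 53, 63, 77]
208 [102, 229, 110, 87, 139, 198, 208, 218, 223, 225, 216, 66, 39, 36, 34, 49, 54, 53, 54, 56, 52, 59, 53]
212 [94, 212, 162, 68, 117, 196, 207, 217, 222, 226, 226, 208, 48, 58, 32, 33, 34, 27, 41, 33, 44, 53, 58]
220 [91, 92, 97, 90, 63, 187, 204, 213, 221, 226, 225, 220, 54, 29, 39, 33, 39, 31, 34, 33, 30, 39, 33]
284 [35, 36, 255, 230, 165, 165, 166, 165, 164, 162, 166, 164, 165, 193, 255, 212, 209, 255, 255, 248, 76, 89, 102]
288 [39, 39, 181, 196, 163, 167, 164, 166, 165, 168, 164, 166, 165, 227, 230, 205, 255, 255, 255, 222, 56, 68, 61]
```

```bash
python3 -c "
from bench import ctrl
print(ctrl.close_job())"
```

```text
the job is handed in; nothing more can be done
None
```

I handed the job in with the lid standing upright and the bun held in the squeezed tongs about 17 cm above the desk; at the last check the shortbread had not moved, but the hand-in returned no verdict.

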